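# Hold the satellite cover down for the screws

### The arm

A 6-joint arm with a two-finger parallel gripper is mounted at the origin on the work surface. World frame = base frame: x ahead of the robot, y to its left, z up, the work surface at z = 0. Lengths are in m, angles in rad, forces in N, time in s.
With the tool pointing down it reaches from about 0.4 to 0.825 m from the base axis. Payload 7 kg.
Tool frame: the origin (TCP) lies on the mounting face of the last link; the fingertips stand 178 mm ahead of it and the grasp point (between the pads) lies arm.grip_depth ahead of it (arm.grip_depth is the distance from the TCP to the grasp point, in m); z points along the fingers, y is the direction in which the jaws open and shut (so a half turn about z gives the same grasp; the last joint's range is limited). The gripper opens to 88 mm and grips with 3 to 60 N. Pads are 19 mm wide; open, the fingers measure 130 mm over their backs; the gripper's body (78 mm by 193 mm) begins 47 mm behind the grasp point.
Start: joints at [-0.872, 0.359, 0.012, 0, -1.224, -0.288], TCP at [0.27, -0.619, 0.405] pointing down, gripper open.
Joint ranges: [-3.07, 3.07], [-1.43, 2.12], [-1.02, 1.25], [-3.03, 1.67], [-3.05, -0], [-3.03, 3.03]. Speed limits (rad/s): [2.39, 2.39, 3.01, 3.14, 3.14, 3.14].

### API

Orientations are given as [roll, pitch, yaw] about the fixed x, y, z axes, in that order (R = Rz(yaw) Ry(pitch) Rx(roll)).
In Python, from station import arm gives the robot as it stands.
- The arm moves only by the tool carry_out, never from a script. Its argument "targets" is a list that holds one entry, the list of rows, each a list of 7 numbers: the turn, a rotation vector about the tool's x, y, z in units of 8 degrees (1.0 is 8 degrees), then the shift along the tool's x, y, z in units of 2.5 cm (1.0 is 2.5 cm), then the opening, from -1 (shut) to 1 (fully open). A call has 1 to 20 rows; each row shifts and turns the commanded pose from where the row before left it, along the tool's axes as they then stand; what a row does not reach is not made up. A row lasts 1/8 s, in which the tool goes at most 62.5 mm and 10.7 degrees, less where a joint would pass 70% of its speed; a pose out of reach is approached as far as the arm can. A call with a number of a shift or a turn outside -1 to 1 is refused whole. A call with a gripper value outside its range is refused whole. The fingers move at their own pace and stop on an object; "squeeze" is the grip in N (left out, the last holds). Time passes only in rows, so rows that do not move let the fingers close. It gives the time, the measured TCP pose, the force and the opening at its end, in the units of the state.
- arm.get_state(): the state, without advancing time (a new reading comes with each control period).
- arm.grab_frame(name): name is "side" or "top"; returns (picture, depth): 384x512x3 uint8, red, green, blue; 384x512 float32, m along the optical axis (not along the pixel's ray), 0 where there is no reading.
- arm.camera_model(name): a dict with "camera_matrix" (3x3 intrinsics, pixels), "world_from_camera" (4x4, takes a point from camera to world coordinates). Camera axes: x right, y down, z forward; pixel columns grow to the right and rows downward; lengths in m; the calibration is good to about 2 mm. A picture is of the moment at which its call begins. camera_model takes no time and is no camera call.
- arm.job_done(): hands the job in, once; it reports no verdict.
Trained networks look in the newest picture that a camera, given by its name, has taken for a name from the list of things; names that differ only in an ending like _2 or _b are one class to them, and where a whole thing is asked for, a point or a joint stands for the part that bears it (a point fixed in the world has none). Each returns a list of dicts, best first, with "conf" (0 to 1); they miss things now and then, are a little off and sometimes report something else, mostly with a low value. They report only what shows in the picture. A call takes as long as a camera call. They do not tell look-alikes from the thing itself.
- arm.spot_in(camera, query): "point" ([row, column] in pixels, amid what is visible of it).
- arm.landmark_of(camera, query): "point" ([row, column] in pixels: a listed point, or the origin of a listed thing).
The state is a dict: "t": time; "q": joint angles; "qd": joint speeds; "joint_efforts": joint torques, N m; "eef_pos": TCP position; "ee_rot": TCP orientation; "force": force on the tool from outside, world axes, zero at the start; "moment": the same for the moment, N m; "width": finger opening in m.
Only numpy, scipy, OpenCV 4.12 (cv2) and the standard library are available. Lean on these libraries where they do the work, as an engineer would, in place of code of your own. Each camera call takes 0.05 s, during which the arm holds its last target.

### The job

Lay the loose cover on the open satellite box so that its plug drops in and it sits flush and level on the rim; lower it, do not drop it. Then press the cover straight down, without pushing on the box itself, until the pointer of the spring gauge under the box stands midway between the two black collars on its post (about 20 mm of travel, 10 N), never pressing so far that the pointer goes well below the lower collar. Keep it pressed there steadily and finish while still holding it, so that I can drive the screws; leave the other things on the bench alone.

Things in the scene. Friction and masses are not known exactly. Their poses are not given: they have to be found in the camera images.
- cover: Loose aluminium cover, 0.12 to 0.26 kg, lying right side up. Origin: centre of the underside of its plug, z up. Plug 116 (x) x 86 (y) mm, 0 to 8 mm above the origin, its lowest 3 mm stepped in to 106 x 76; plate 132 (x) x 102 (y) mm, 8 to 13 mm; on top a centred black block to hold it by, 44 (x) x 24 (y) mm, 13 to 45 mm. Dark solar cells lie flat on the plate.
- cover_seat (a point): Centre of the underside of the cover's plate, 8 mm above the cover's origin: this face lies on the box's rim when seated.
- box_rim (a point): Centre of the open box's mouth at rim height, 135 mm above the bench unloaded; sinks with the box. x along the long side, z up. Box 132 x 102 x 70 mm outside, walls 6, mouth 120 x 90 (2 mm clearance all round the plug; fits either way round, half turn), free for 38 mm below the rim. It is fixed on a spring gauge's platform, which moves only up and down.
- nest (a joint): Travel of the spring gauge in m, 0 unloaded, growing as the box goes down. Load = 0.5 N + 500 N/m x travel; the cover's weight counts (alone it sinks the box 1 to 4 mm). Stop at 0.035. A flat pointer on the platform runs beside a thin post on the box's +x side; its two black collars mark 14 and 26 mm, the edges of the band (middle 20 mm, 10.5 N). Over 32 mm is overpressed.
- gauge: Fixed base plate of the spring gauge, 170 x 130 x 15 mm, under the box; origin at the centre of its underside on the bench, x along the box's long side. It does not move. The thin scale post stands on it at x 79, y -30 mm, up to 73 mm high.
- driver: Screwdriver lying on the bench, bystander; about 200 mm long along its x; origin underneath near its middle.
- jar: Glass jar with steel cap, bystander; 52 mm across, 60 mm high; origin at the centre of its underside.
- tape: Grey ring, a roll of tape lying flat, bystander; 72 mm across, 20 mm high; origin at the centre of its underside.
- meter: Grey handheld meter lying flat, bystander; 150 x 80 x 43 mm, long side along its x; origin at the centre of its underside.
Mind the look-alikes: they are no part of the job. Leave any blue or green look-alike of the cover alone.

How it is judged:
On the way, in this order (a step that is already met when the one before it is completed fails the run):
1. the cover sits flush and level on the box's rim, not yet pressed into the band (horizontal distance between cover_seat and box_rim below 0.006 m and z of cover_seat in the frame of box_rim below 0.0025 m and angle between cover's own z axis and vertical below 0.04 rad and angle between the x axis of cover and the x axis of box_rim, either way round below 0.08 rad and value of joint nest below 0.0135 m), for 0.05 s.
2. the seated cover is pressed steadily with the gauge in the band for 1.5 s (horizontal distance between cover_seat and box_rim below 0.006 m and z of cover_seat in the frame of box_rim below 0.0025 m and angle between cover's own z axis and vertical below 0.04 rad and angle between the x axis of cover and the x axis of box_rim, either way round below 0.08 rad and value of joint nest between 0.014 and 0.026 m and contact force between cover and nest above 6 N and contact force between any of the fingers, the arm and cover above 4 N and contact force between each of the arm, the fingers and nest below 0.5 N), for 1.5 s.
At the end, for the whole second after the job is handed in: Cover seated in the box (centres within 6 mm, plate within 2.5 mm of the rim, tilt under 0.04 rad); the robot still presses it steadily, gauge travel 14 to 26 mm, with over 4 N on the cover, over 6 N from cover to box and none on the box itself (all of step 2 and velocity of joint nest between -0.01 and 0.01 m/s); the arm keeps its last pose, push and grip.
It fails at once if the gauge is overpressed, beyond 32 mm of travel (value of joint nest above 0.032 m).
It fails at once if the cover is dropped (falls free faster than 0.5 m/s) (contact force between each of the fingers, the arm and cover below 0.01 N and linear speed of cover above 0.5 m/s).
It fails at once if a bystander is pushed more than 30 mm (distance of any of driver, jar, tape, meter from where it was at the start of the episode above 0.03 m).
It also fails if it takes over 50 s, if anything falls off the work surface, if the arm or the gripper's body presses on something with over 40 N, if the wrist force passes 120 N, or if a joint passes its speed limit or range.

## Working session

There is one attempt and no reset: what is moved stays moved. The work goes in short steps, Python scripts to look and compute and a tool call to move; the robot and the scene stay as the last step left them, time stands still between calls to the robot, and variables do not carry over. Pictures are saved under pics/ and viewed, and the job is handed in when it is done.

Besides the shell and the picture viewer there is one more tool, called after "Request:" as name([rows], argument=value, ...), one row to a line, values as JSON. carry_out: Moves the arm, as the interface text tells. Its arguments: {"type":"object","properties":{"targets":{"type":"array"},"squeeze":{"type":"number"}},"required":["targets"]}

```bash
mkdir -p pics; ls; cat > h.py <<'E'
from station import arm
import numpy as np, cv2
def snap(n,tag):
    p,d=arm.grab_frame(n); cv2.imwrite(f'pics/{tag}_{n}.png',p[:,:,::-1]); np.savez(f'pics/{tag}_{n}.npz',p=p,d=d); return p,d
def cloud(n,d):
    m=arm.camera_model(n);K=np.array(m['camera_matrix']);T=np.array(m['world_from_camera'])
    v,u=np.mgrid[:d.shape[0],:d.shape[1]]
    P=np.stack([(u-K[0,2])/K[0,0]*d,(v-K[1,2])/K[1,1]*d,d,np.ones_like(d)],-1)@T.T
    P=P[...,:3]; P[d==0]=np.nan
    return P
E
python3 - <<'E'
from h import *
print(arm.get_state(), arm.grip_depth)
for n in ('side','top'):
    snap(n,'a'); m=arm.camera_model(n); print(n,np.round(m['world_from_camera'],3).tolist(),m['camera_matrix'])
    for q in ('cover','box_rim','gauge'): print(q,arm.landmark_of(n,q))
E
```

```text
pics
{'t': 0.0, 'q': array([-8.71923655e-01,  3.59376643e-01,  1.10694732e-02, -3.57007976e-04,
       -1.22412597e+00, -2.88103453e-01]), 'qd': array([ 0.00129951,  0.00114183,  0.00163698, -0.00079412, -0.00016341,
        0.00122291]), 'joint_efforts': array([-2.79102887e-04, -5.82721245e+01,  2.93045962e+01,  6.99710727e+00,
        6.85335224e-03, -1.41516525e-04]), 'eef_pos': array([ 0.2694586 , -0.61866573,  0.40373246]), 'ee_rot': array([ 3.13992793e+00, -1.43341972e-04, -2.73094489e+00]), 'force': array([-0.20132598,  1.04539335, -0.08227047]), 'moment': array([0.0473469 , 0.00502027, 0.02421931]), 'width': 0.08769953585943525} 0.1593
side [[-0.995, -0.058, 0.076, 0.467], [-0.095, 0.548, -0.831, 0.936], [0.007, -0.835, -0.551, 0.667], [0.0, 0.0, 0.0, 1.0]] [[413.25833277   0.         256.42327643]
 [  0.         413.25833277 186.14628751]
 [  0.           0.           1.        ]]
cover [{'point': [246.9, 275.0], 'conf': 0.97}, {'point': [323.8, 209.0], 'conf': 0.82}, {'point': [208.3, 332.5], 'conf': 0.79}]
box_rim [{'point': [127.6, 275.1], 'conf': 0.69}]
gauge [{'point': [164.3, 274.8], 'conf': 0.82}]
top [[0.008, -0.985, 0.172, 0.393], [-1.0, -0.004, 0.02, 0.092], [-0.019, -0.172, -0.985, 0.998], [0.0, 0.0, 0.0, 1.0]] [[404.20459159   0.         254.39034178]
 [  0.         404.20459159 193.46832072]
 [  0.           0.           1.        ]]
cover [{'point': [180.5, 124.7], 'conf': 0.9}, {'point': [226.4, 216.3], 'conf': 0.81}, {'point': [290.2, 287.0], 'conf': 0.8}]
box_rim [{'point': [208.4, 397.4], 'conf': 0.58}]
gauge [{'point': [217.9, 376.6], 'conf': 0.63}, {'point': [120.8, 346.7], 'conf': 0.36}]
```

View pics/a_side.png

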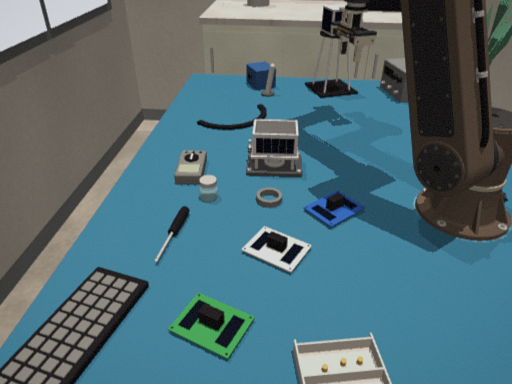

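View pics/a_top.png

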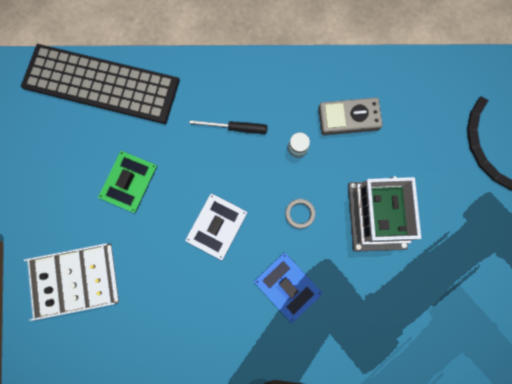

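The side view shows the real (white) cover at about (247,275), with the blue one at (208,333) and the green one at (324,210). In the top view the cover is at (226,216) and the box mouth at about (208,393). The tape, jar and meter lie between the cover and the box. Next I measure positions.

```bash
python3 - <<'E'
from h import *
C={}
for n in ('top','side'):
    z=np.load(f'pics/a_{n}.npz');p,d=z['p'],z['d'];P=cloud(n,d);C[n]=(p,P)
    print(n,'bench z',np.nanmedian(P[300:330,180:200,2]) if n=='top' else np.nanmedian(P[280:290,270:300,2]))
def rect(pts,l):
    r=cv2.minAreaRect((pts[:,:2]*1000).astype(np.float32)); print(l,len(pts),np.round(r[0],1),np.round(r[1],1),round(r[2],1),'z',np.round(np.percentile(pts[:,2],[5,50,95]),4))
for n,(r0,r1,c0,c1) in dict(top=(190,262,180,252),side=(222,275,238,315)).items():
    p,P=C[n];Q=P[r0:r1,c0:c1].reshape(-1,3);z=Q[:,2]
    rect(Q[(z>.006)&(z<.02)],n+' plate'); rect(Q[(z>.035)&(z<.06)],n+' block')
    print(np.histogram(z[~np.isnan(z)],bins=np.arange(-.006,.06,.003)))
for n,(r0,r1,c0,c1) in dict(top=(168,255,340,425),side=(112,182,240,308)).items():
    p,P=C[n];Q=P[r0:r1,c0:c1].reshape(-1,3);z=Q[:,2]
    rect(Q[(z>.126)&(z<.145)],n+' rim'); rect(Q[(z>.01)&(z<.02)],n+' base')
    print(np.histogram(z[~np.isnan(z)],bins=np.arange(-.006,.16,.006)))
E
```

```text
top bench z -0.0010781733060978294
side bench z 0.00045771300563612893
top plate 2017 [484.1 205.3] [102.5 131.9] 62.8 z [0.0094 0.0124 0.0155]
top block 192 [484.2 205. ] [24.1 43.3] 63.1 z [0.0407 0.0438 0.0467]
(array([ 313, 1656,  905,   55,   54,  766, 1027,  161,   10,    2,    4,
          1,    6,    2,    3,   22,  126,   38,    2,    0,    0]), array([-0.006, -0.003,  0.   ,  0.003,  0.006,  0.009,  0.012,  0.015,
        0.018,  0.021,  0.024,  0.027,  0.03 ,  0.033,  0.036,  0.039,
        0.042,  0.045,  0.048,  0.051,  0.054,  0.057]))
side plate 1427 [484.6 203.8] [105.3 132.9] 63.6 z [0.0113 0.0137 0.0158]
side block 194 [484.8 206.2] [25.8 43.9] 59.9 z [0.0364 0.0448 0.0471]
(array([   5,  760, 1528,   48,    6,  155, 1068,  187,   19,   21,   18,
         21,   21,   20,   21,   21,   61,   83,    1,    0,    0]), array([-0.006, -0.003,  0.   ,  0.003,  0.006,  0.009,  0.012,  0.015,
        0.018,  0.021,  0.024,  0.027,  0.03 ,  0.033,  0.036,  0.039,
        0.042,  0.045,  0.048,  0.051,  0.054,  0.057]))
top rim 762 [ 513.  -188.7] [132.9 103.3] 2.8 z [0.1277 0
[... 411 characters left out ...]
4,
        0.09 ,  0.096,  0.102,  0.108,  0.114,  0.12 ,  0.126,  0.132,
        0.138,  0.144,  0.15 ,  0.156]))
side rim 382 [ 514.1 -189.3] [131.6 109.2] 2.5 z [0.1266 0.133  0.1366]
side base 795 [ 543.8 -349.5] [183.3 477.5] 10.5 z [0.0114 0.0153 0.0188]
(array([ 537, 1335,  143,  672,  130,   36,   26,   19,   16,    9,   47,
        132,   95,   84,   75,   84,  139,  144,  157,  155,  154,  162,
        161,  220,    1,    0,    0]), array([-0.006,  0.   ,  0.006,  0.012,  0.018,  0.024,  0.03 ,  0.036,
        0.042,  0.048,  0.054,  0.06 ,  0.066,  0.072,  0.078,  0.084,
        0.09 ,  0.096,  0.102,  0.108,  0.114,  0.12 ,  0.126,  0.132,
        0.138,  0.144,  0.15 ,  0.156]))
```

Request:
carry_out([
  [[0,0,0,-0.76,0.49,0,1],[0,0,0,-0.76,0.49,0,1],[0,0,0,-0.76,0.49,0,1],[0,0,0,-0.76,0.49,0,1],[0,0,0,-0.76,0.49,0,1],[0,0,0,-0.76,0.49,0,1],[0,0,0,-0.76,0.49,0,1],[0,0,0,-0.76,0.49,0,1],[0,0,0,-0.76,0.49,0,1],[0,0,0,-0.76,0.49,0,1],[0,0,0,-0.76,0.49,0,1],[0,0,0,-0.76,0.49,0,1],[0,0,0,-0.76,0.49,0,1],[0,0,0,-0.76,0.49,0,1],[0,0,0,-0.76,0.49,0,1],[0,0,0,-0.76,0.49,0,1]],
])

```text
t: 2.4
eef_pos: [0.4705, -0.316, 0.4049]
ee_rot: [-3.141, 0.0, -2.73]
force: [-0.3, -1.2, -0.6]
width: 0.0877
```

Request:
carry_out([
  [[0,0,0,-0.44,0.944,0,1],[0,0,0,-0.44,0.944,0,1],[0,0,0,-0.44,0.944,0,1],[0,0,0,-0.44,0.944,0,1],[0,0,0,-0.44,0.944,0,1],[0,0,0,-0.44,0.944,0,1],[0,0,0,-0.44,0.944,0,1],[0,0,0,-0.44,0.944,0,1],[0,0,0,-0.44,0.944,0,1],[0,0,0,-0.44,0.944,0,1],[0,0,0,-0.44,0.944,0,1],[0,0,0,-0.44,0.944,0,1],[0,0,0,-0.44,0.944,0,1],[0,0,0,-0.44,0.944,0,1],[0,0,0,-0.44,0.944,0,1],[0,0,0,-0.44,0.944,0,1],[0,0,0,-0.44,0.944,0,1],[0,0,0,-0.44,0.944,0,1],[0,0,0,-0.44,0.944,0,1],[0,0,0,-0.44,0.944,0,1]],
])

```text
t: 4.9
eef_pos: [0.4824, 0.2043, 0.4049]
ee_rot: [3.141, 0.001, -2.73]
force: [0.7, 0.4, -0.4]
width: 0.0875
```

```bash
python3 - <<'E'
from h import *
s=arm.get_state();print(s['t'],s['q'],s['eef_pos'],s['ee_rot'])
E
```

```text
4.9 [ 7.75509820e-01  1.08849863e-01 -3.18145713e-01  2.15013675e-05
 -1.14314920e+00 -1.93477247e+00] [0.48235735 0.20430225 0.40490797] [ 3.14137900e+00  6.15833203e-04 -2.73005013e+00]
```

Request:
carry_out([
  [[0,0,-0.95,0,0,0.34,1],[0,0,-0.95,0,0,0.34,1],[0,0,-0.95,0,0,0.34,1],[0,0,-0.95,0,0,0.34,1],[0,0,-0.95,0,0,0.34,1],[0,0,-0.95,0,0,0.34,1],[0,0,-0.95,0,0,0.34,1],[0,0,-0.95,0,0,0.34,1],[0,0,-0.95,0,0,0.34,1],[0,0,-0.95,0,0,0.34,1],[0,0,-0.95,0,0,0.34,1],[0,0,-0.95,0,0,0.34,1],[0,0,-0.95,0,0,0.34,1],[0,0,-0.95,0,0,0.34,1],[0,0,-0.95,0,0,0.34,1],[0,0,-0.95,0,0,0.34,1],[0,0,-0.95,0,0,0.34,1],[0,0,0,0,0,0,1]],
])

```text
t: 7.15
eef_pos: [0.4824, 0.2033, 0.2599]
ee_rot: [3.141, 0.0, -0.476]
force: [0.6, 0.5, 0.1]
width: 0.0876
```

```bash
python3 - <<'E'
from h import *
s=arm.get_state();print(s['t'],s['q'],s['eef_pos'],s['ee_rot'],np.degrees(s['ee_rot'][2]))
snap('side','b')
E
```

```text
7.15 [ 7.73842345e-01  2.56535014e-01 -5.07839765e-01 -8.99386847e-05
 -8.07215657e-01  3.20946646e-01] [0.48243163 0.20326163 0.25990823] [ 3.14085957e+00  3.12118156e-04 -4.76069670e-01] -27.276782831197476
```

View pics/b_side.png

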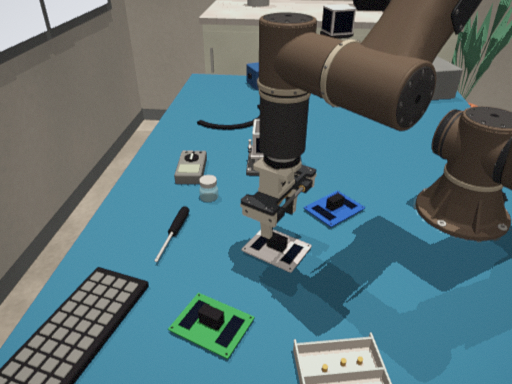

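The gripper straddles the block (243,276), with the jaws across its narrow side. Now I lower and close.

Request:
carry_out([
  [[0,0,0,0.03,-0.1,0.5,1],[0,0,0,0,0,0.5,1],[0,0,0,0,0,0.5,1],[0,0,0,0,0,0.5,1],[0,0,0,0,0,0.35,1],[0,0,0,0,0,0.2,1],[0,0,0,0,0,0,0],[0,0,0,0,0,0,-1],[0,0,0,0,0,0,-1],[0,0,0,0,0,0,-1],[0,0,0,0,0,0,-1],[0,0,0,0,0,0,-1]],
], squeeze=40)

```text
t: 8.7
eef_pos: [0.485, 0.2047, 0.1965]
ee_rot: [-3.142, -0.0, -0.476]
force: [0.3, -0.2, -0.4]
width: 0.0331
```

Request:
carry_out([
  [[0,0,0,0,0,0,-1],[0,0,0,0,0,0,-1],[0,0,0,0,0,0,-1],[0,0,0,0,0,0,-1]],
])

```text
t: 9.2
eef_pos: [0.485, 0.2047, 0.1964]
ee_rot: [-3.142, -0.0, -0.476]
force: [0.2, 0.4, 0.7]
width: 0.0237
```

Request:
carry_out([
  [[0,0,0,0,0,-0.3,-1],[0,0,0,0,0,-0.6,-1],[0,0,0,0,0,-0.9,-1],[0,0,0,0,0,-1,-1],[0,0,0,0,0,-1,-1],[0,0,0,0,0,-1,-1],[0,0,0,0,0,-1,-1],[0,0,0,0,0,-0.8,-1],[0,0,0,0,0,-0.4,-1],[0,0,0,0,0,0,-1],[0,0,0,0,0,0,-1]],
])

```text
t: 10.58
eef_pos: [0.4847, 0.2045, 0.3707]
ee_rot: [3.14, 0.001, -0.476]
force: [0.7, 0.7, -3.4]
width: 0.0238
```

```bash
python3 - <<'E'
from h import *
s=arm.get_state();print(s['t'],s['q'],s['eef_pos'],s['ee_rot'],s['force'],s['width'])
snap('side','c');snap('top','c')
E
```

```text
10.575 [ 7.72382149e-01  1.40358333e-01 -3.63465161e-01 -4.39930181e-04
 -1.06826416e+00  3.22558053e-01] [0.48465364 0.20452272 0.37065348] [ 3.14049001e+00  7.74751632e-04 -4.76068691e-01] [ 0.67270514  0.66988104 -3.39632526] 0.023788867111530478
```

View pics/c_side.png

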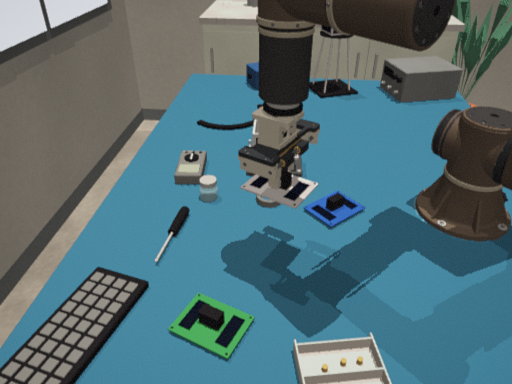

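View pics/c_top.png

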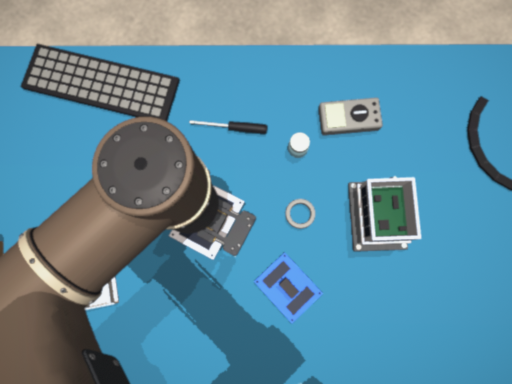

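The cover is held level under the gripper (side view around (190,280)) and the bystanders haven't moved. I'll carry it over the box.

Request:
carry_out([
  [[0,0,0,0.228,0.374,0,-1],[0,0,0,0.456,0.748,0,-1],[0,0,0,0.456,0.748,0,-1],[0,0,0,0.456,0.748,0,-1],[0,0,0,0.456,0.748,0,-1],[0,0,0,0.456,0.748,0,-1],[0,0,0,0.456,0.748,0,-1],[0,0,0,0.456,0.748,0,-1],[0,0,0,0.456,0.748,0,-1],[0,0,0,0.456,0.748,0,-1],[0,0,0,0.456,0.748,0,-1],[0,0,0,0.456,0.748,0,-1],[0,0,0,0.456,0.748,0,-1],[0,0,0,0.456,0.748,0,-1],[0,0,0,0.456,0.748,0,-1],[0,0,0,0.456,0.748,0,-1],[0,0,0,0.456,0.748,0,-1],[0,0,0,0.456,0.748,0,-1],[0,0,0,0.228,0.374,0,-1]],
])

```text
t: 13.05
eef_pos: [0.5124, -0.1904, 0.3714]
ee_rot: [3.141, 0.0, -0.478]
force: [-0.7, -0.5, -2.6]
width: 0.024
```

Request:
carry_out([
  [[0,0,-0.5,0,0,0,-1],[0,0,-0.7,0,0,0,-1],[0,0,-0.7,0,0,0,-1],[0,0,-0.7,0,0,0,-1],[0,0,-0.7,0,0,0,-1],[0,0,-0.44,0,0,0,-1],[0,0,0,0,0,0,-1],[0,0,0,0,0,0,-1]],
])

```text
t: 14.05
eef_pos: [0.513, -0.1887, 0.3714]
ee_rot: [-3.142, -0.0, 0.045]
force: [-0.2, 0.1, -2.4]
width: 0.0238
```

```bash
python3 - <<'E'
from h import *
s=arm.get_state();print(s['t'],s['q'],s['eef_pos'],s['ee_rot'],np.degrees(s['ee_rot'][2]),s['force'],s['width'])
p,d=snap('side','d');snap('top','d')
E
```

```text
14.05 [ 6.09356920e-03  1.73279724e-01 -3.21158587e-01 -4.72375044e-05
 -1.07630803e+00  1.60954608e+00] [ 0.5129662  -0.18866941  0.37144633] [-3.14155304e+00 -5.15532412e-05  4.48209045e-02] 2.5680486626519117 [-0.16397864  0.10154246 -2.3955189 ] 0.023849224034990287
```

View pics/d_side.png

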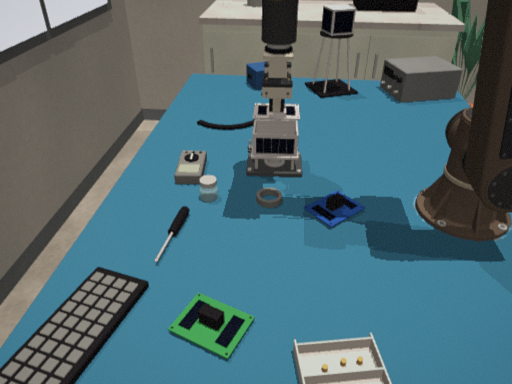

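View pics/d_top.png

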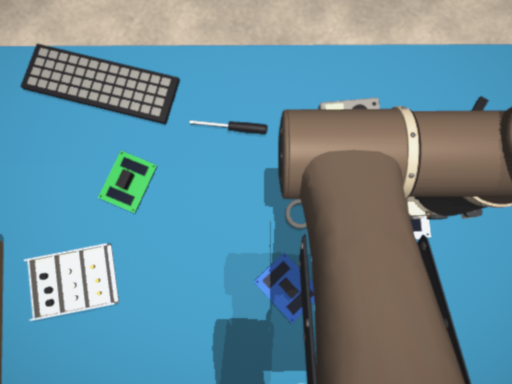

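```bash
python3 - <<'E'
from h import *
z=np.load('pics/d_side.npz');p,d=z['p'],z['d'];P=cloud('side',d)
Q=P[90:150,240:312].reshape(-1,3)
print(np.histogram(Q[:,2][~np.isnan(Q[:,2])],bins=np.arange(.1,.24,.005)))
m=(Q[:,2]>.180)&(Q[:,2]<.195)&(np.hypot(Q[:,0]-.513,Q[:,1]+.189)<.1)
R=Q[m];r=cv2.minAreaRect((R[:,:2]*1000).astype(np.float32));print(len(R),r)
A=np.c_[R[:,:2]-[.513,-.189],np.ones(len(R))];print(np.linalg.lstsq(A,R[:,2],rcond=None)[0])
for nm,lo,hi in(('plate',.184,.192),):
    S=R[(R[:,2]>lo)&(R[:,2]<hi)];print(S.min(0),S.max(0),cv2.minAreaRect((S[:,:2]*1000).astype(np.float32)))
# box front wall (+y face) x extents & y
W=P[120:165,240:312].reshape(-1,3);w=W[(W[:,2]>.085)&(W[:,2]<.128)]
f=w[np.abs(w[:,1]+.138)<.01];print('wall',f[:,0].min(),f[:,0].max(),np.median(f[:,1]),(f[:,0].min()+f[:,0].max())/2)
f=R[(R[:,1]>-.145)&(R[:,1]<-.135)];print('plate front',f[:,0].min(),f[:,0].max(),R[:,1].max(),(f[:,0].min()+f[:,0].max())/2)
big=cv2.resize(p[60:190,215:335,::-1],None,fx=4.5,fy=4.5,interpolation=cv2.INTER_CUBIC);cv2.imwrite('pics/d_zoom.png',big)
E
```

```text
(array([130, 133, 121, 137, 136, 134, 161, 113,   0,   0,   0,   0,   0,
         0,   0,  22,  20, 477,  94,  19,  24,  28,  26,  34,  29,  14,
        10]), array([0.1  , 0.105, 0.11 , 0.115, 0.12 , 0.125, 0.13 , 0.135, 0.14 ,
       0.145, 0.15 , 0.155, 0.16 , 0.165, 0.17 , 0.175, 0.18 , 0.185,
       0.19 , 0.195, 0.2  , 0.205, 0.21 , 0.215, 0.22 , 0.225, 0.23 ,
       0.235]))
591 ((513.0056762695312, -186.66957092285156), (132.0845947265625, 106.18382263183594), 1.8883897066116333)
[-0.00112366 -0.01525145  0.18893278]
[ 0.44648569 -0.23798676  0.18401874] [ 0.57974397 -0.13191331  0.19158043] ((513.0056762695312, -186.66957092285156), (132.0845947265625, 106.18382263183594), 1.8883897066116333)
wall 0.4462150411031248 0.5791206689955785 -0.1387744315498819 0.5126678550493516
plate front 0.44648568599706767 0.5760915407235015 -0.13191331285846541 0.5112886133602846
```

View pics/d_zoom.png

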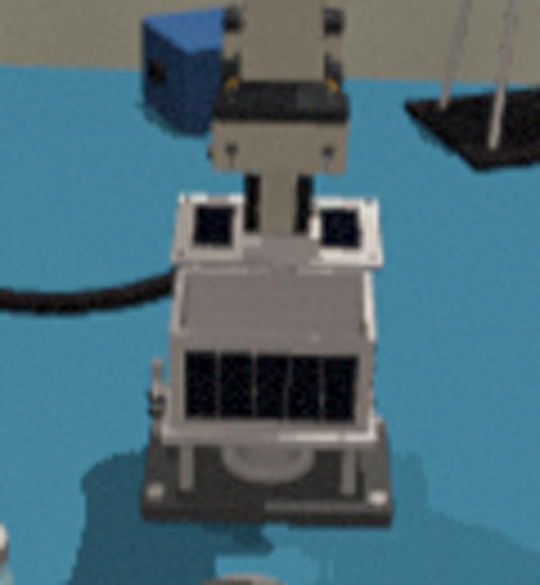

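The cover hangs square over the box, level, within about 1 mm. Now I lower it until the plug is just above the rim.

Request:
carry_out([
  [[0,0,0,0.03,0.01,0.3,-1],[0,0,0,0,0,0.4,-1],[0,0,0,0,0,0.4,-1],[0,0,0,0,0,0.3,-1],[0,0,0,0,0,0.1,-1],[0,0,0,0,0,0,-1]],
])

```text
t: 14.9
eef_pos: [0.514, -0.1887, 0.3338]
ee_rot: [3.142, 0.0, 0.046]
force: [0.3, 0.4, -1.4]
width: 0.0238
```

```bash
python3 - <<'E'
from h import *
s=arm.get_state();print(s['t'],s['eef_pos'],s['ee_rot'],s['force'],s['width'])
p,d=snap('side','e')
cv2.imwrite('pics/e_zoom.png',cv2.resize(p[60:190,215:335,::-1],None,fx=4.5,fy=4.5,interpolation=cv2.INTER_CUBIC))
E
```

```text
14.9 [ 0.51403128 -0.18871428  0.33379472] [3.14151396e+00 2.25663152e-04 4.63930198e-02] [ 0.30381382  0.35449466 -1.3609262 ] 0.023753410224435365
```

View pics/e_zoom.png

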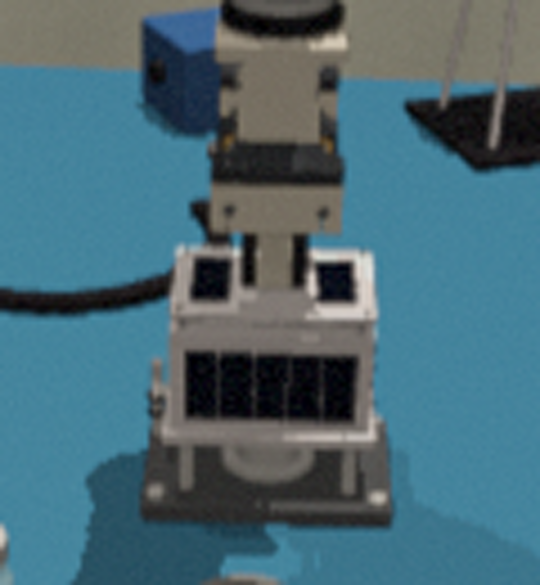

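It is aligned and the plug is just above the mouth. I'll lower in small steps and watch the force.

Request:
carry_out([
  [[0,0,0,0,0,0.1,-1],[0,0,0,0,0,0.1,-1],[0,0,0,0,0,0.08,-1],[0,0,0,0,0,0,-1]],
])

```text
t: 15.45
eef_pos: [0.5139, -0.1887, 0.3267]
ee_rot: [-3.142, 0.0, 0.046]
force: [0.5, 0.5, -1.4]
width: 0.0237
```

Request:
carry_out([
  [[0,0,0,0,0,0.06,-1],[0,0,0,0,0,0.06,-1],[0,0,0,0,0,0,-1]],
])

```text
t: 15.82
eef_pos: [0.5139, -0.1887, 0.3237]
ee_rot: [-3.142, 0.0, 0.046]
force: [0.1, 0.4, -2.0]
width: 0.0238
```

```bash
python3 - <<'E'
from h import *
s=arm.get_state();print(s['t'],s['eef_pos'],s['ee_rot'],s['force'],s['moment'],s['width'])
p,d=snap('side','f')
cv2.imwrite('pics/f_zoom.png',cv2.resize(p[60:190,215:335,::-1],None,fx=4.5,fy=4.5,interpolation=cv2.INTER_CUBIC))
E
```

```text
15.825 [ 0.51388957 -0.18869634  0.32373763] [-3.14154874e+00  3.45482265e-04  4.63475301e-02] [ 0.08663988  0.36406715 -1.98079295] [-0.10981031  0.12549346  0.00036589] 0.02377504022508743
```

View pics/f_zoom.png

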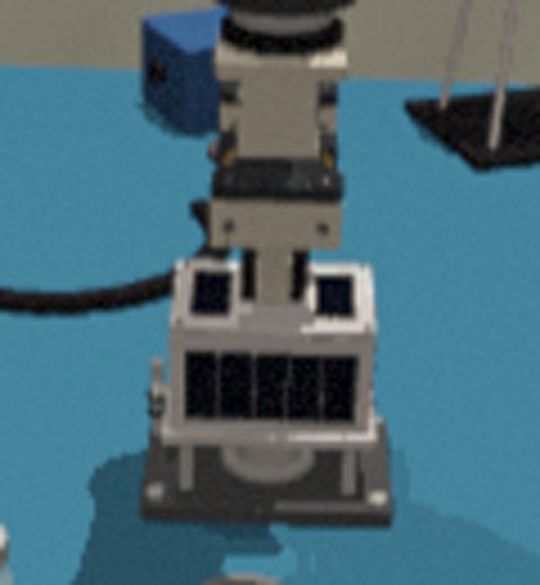

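Request:
carry_out([
  [[0,0,0,0,0,0.1,-1],[0,0,0,0,0,0.1,-1],[0,0,0,0,0,0.1,-1],[0,0,0,0,0,0,-1],[0,0,0,0,0,0,-1]],
], squeeze=55)

```text
t: 16.5
eef_pos: [0.5141, -0.1887, 0.3166]
ee_rot: [3.141, -0.0, 0.046]
force: [-0.4, 0.1, 1.9]
width: 0.0235
```

```bash
python3 - <<'E'
from h import *
F=[]
s=arm.get_state();F.append(s['force'][2]);print(s['t'],s['eef_pos'],s['ee_rot'],s['force'],s['moment'],s['width'])
p,d=snap('side','g')
cv2.imwrite('pics/g_zoom.png',cv2.resize(p[60:190,215:335,::-1],None,fx=4.5,fy=4.5,interpolation=cv2.INTER_CUBIC))
E
```

```text
16.5 [ 0.51412316 -0.18871539  0.31663717] [ 3.14147027e+00 -4.96977365e-04  4.64624002e-02] [-0.37631072  0.08547495  1.92931131] [-0.16059571  0.1190871   0.01045858] 0.02351132613457829
```

View pics/g_zoom.png

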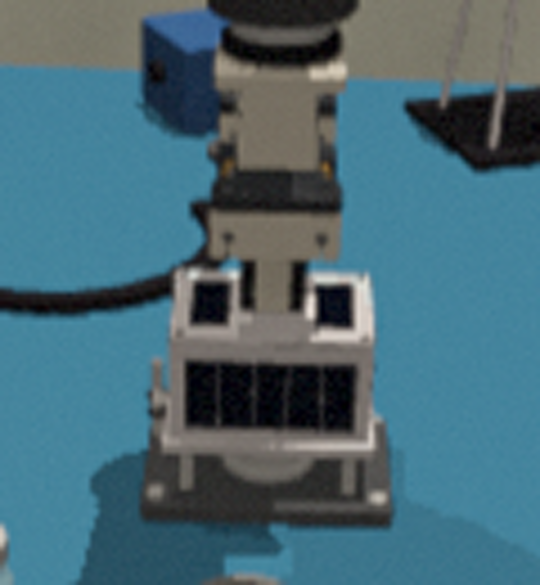

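Load rise of about 3.9 N corresponds to about 6.8 mm of travel, which agrees with the 6.9 mm from the kinematics. The picture shows the cover flush on the box. Now I press to mid-band, with 13 mm more to go.

Request:
carry_out([
  [[0,0,0,0,0,0.08,-1],[0,0,0,0,0,0.1,-1],[0,0,0,0,0,0.1,-1],[0,0,0,0,0,0.1,-1],[0,0,0,0,0,0.08,-1],[0,0,0,0,0,0.04,-1],[0,0,0,0,0,0,-1],[0,0,0,0,0,0,-1]],
])

```text
t: 17.55
eef_pos: [0.5141, -0.1887, 0.3044]
ee_rot: [3.141, -0.001, 0.047]
force: [-2.0, 0.3, 7.5]
width: 0.0236
```

```bash
python3 - <<'E'
from h import *
s=arm.get_state();print(s['t'],s['eef_pos'],s['ee_rot'],s['force'],s['moment'],s['width'])
p,d=snap('side','i')
cv2.imwrite('pics/i_zoom.png',cv2.resize(p[85:185,230:320,::-1],None,fx=6,fy=6,interpolation=cv2.INTER_CUBIC))
P=cloud('side',d)
def top(P,lo,hi):
    Q=P[90:175,235:315].reshape(-1,3);Q=Q[(np.abs(Q[:,0]-.514)<.062)&(np.abs(Q[:,1]+.189)<.047)&(np.abs(Q[:,0]-.514)>.03)&(Q[:,2]>lo)&(Q[:,2]<hi)]
    A=np.c_[Q[:,:2]-[.514,-.189],np.ones(len(Q))];return len(Q),np.linalg.lstsq(A,Q[:,2],rcond=None)[0]
print('plate top',top(P,.115,.14))
z=np.load('pics/g_side.npz');print('before',top(cloud('side',z['d']),.13,.155))
E
```

```text
17.55 [ 0.51410699 -0.18869181  0.30436834] [ 3.14131430e+00 -5.67991037e-04  4.66512566e-02] [-2.02828423  0.26155375  7.45288747] [ 0.26848049  0.71139723 -0.04977978] 0.023623898957850328
plate top (296, array([ 8.46512092e-05, -3.02081694e-03,  1.22005944e-01]))
before (293, array([-0.0019605 , -0.00048361,  0.13421746]))
```

View pics/i_zoom.png

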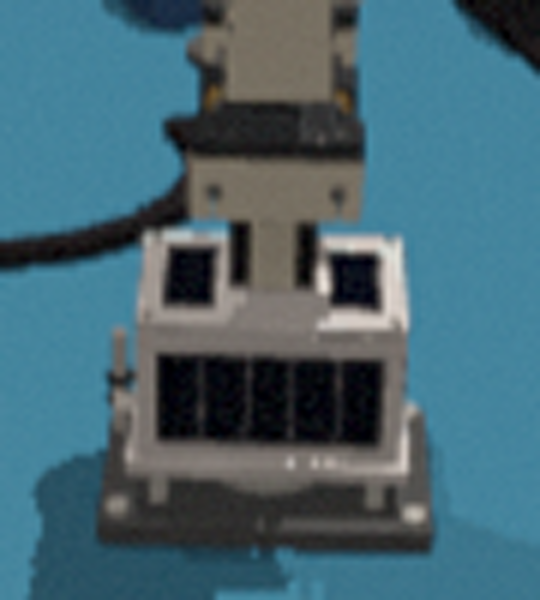

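Request:
carry_out([
  [[0,0,0,0,0,0.04,-1],[0,0,0,0,0,0,-1],[0,0,0,0,0,0,-1],[0,0,0,0,0,0,-1],[0,0,0,0,0,0,-1],[0,0,0,0,0,0,-1],[0,0,0,0,0,0,-1],[0,0,0,0,0,0,-1],[0,0,0,0,0,0,-1],[0,0,0,0,0,0,-1],[0,0,0,0,0,0,-1],[0,0,0,0,0,0,-1],[0,0,0,0,0,0,-1],[0,0,0,0,0,0,-1],[0,0,0,0,0,0,-1],[0,0,0,0,0,0,-1],[0,0,0,0,0,0,-1],[0,0,0,0,0,0,-1],[0,0,0,0,0,0,-1],[0,0,0,0,0,0,-1]],
])

```text
t: 20.1
eef_pos: [0.5141, -0.1887, 0.3035]
ee_rot: [3.141, -0.001, 0.047]
force: [-2.3, 1.8, 9.0]
width: 0.0236
```

```bash
python3 - <<'E'
from h import *
s=arm.get_state();print(s['t'],s['eef_pos'],s['ee_rot'],s['force'],s['moment'],s['width'])
p,d=snap('side','j')
P=cloud('side',d)
Q=P[90:175,235:315].reshape(-1,3);z=Q[(np.abs(Q[:,0]-.514)<.062)&(np.abs(Q[:,1]+.189)<.047)&(np.abs(Q[:,0]-.514)>.03)&(Q[:,2]>.11)&(Q[:,2]<.14)]
print(np.linalg.lstsq(np.c_[z[:,:2]-[.514,-.189],np.ones(len(z))],z[:,2],rcond=None)[0])
g=p[135:165,240:262,::-1];cv2.imwrite('pics/j_zoom.png',cv2.resize(g,None,fx=20,fy=20,interpolation=cv2.INTER_CUBIC))
M=arm.camera_model('side');K=np.array(M['camera_matrix']);Ti=np.linalg.inv(M['world_from_camera'])
c,sn=np.cos(.046),np.sin(.046)
for nm,zz in (('post top',.073),('base',.015)):
    w=[.5135+c*.079+sn*.03,-.1888+sn*.079-c*.03,zz,1];q=K@(Ti@w)[:3];print(nm,q[:2]/q[2])
E
```

```text
20.1 [ 0.51409159 -0.18873121  0.30347998] [ 3.14128060e+00 -6.69599763e-04  4.65814751e-02] [-2.28958117  1.79727038  9.017314  ] [ 0.29935322  0.77703872 -0.0456186 ] 0.02357369635996739
[ 0.00522162 -0.01987785  0.12094749]
post top [249.66192524 140.60372685]
base [249.69852233 156.7989481 ]
```

View pics/j_zoom.png

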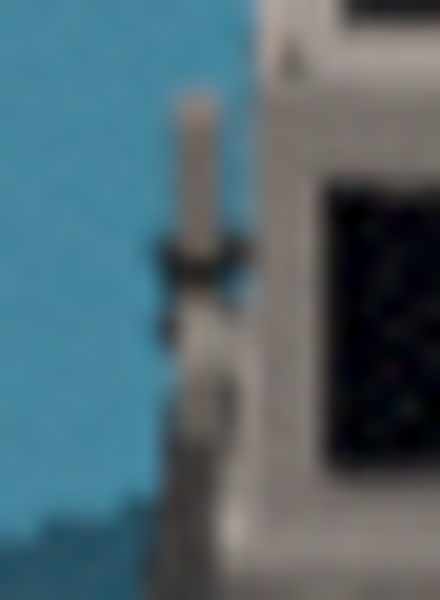

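View pics/j_side.png

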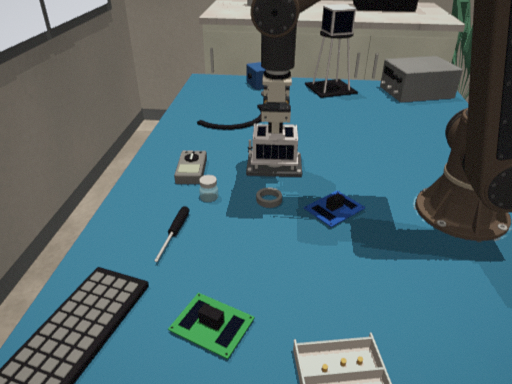

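```bash
python3 - <<'E'
from h import *
print(arm.job_done())
s=arm.get_state();print(s['t'],s['eef_pos'],s['force'])
E
```

```text
the job is handed in; nothing more can be done
None
the job is handed in; nothing more can be done
```

The cover is seated on the box and held pressed in the band. I handed the job in about 20 s into the run with the arm still pressing. The hand-in gives no verdict, so these results rest on my own checks.

**What I did:** I gripped the white cover by its black block and lowered it into the box mouth without any catching. It seated flush at about 7 mm of travel. I then pressed straight down to about 20 mm and held it there for 2.4 s before handing in.

**Last checks:**
- **Travel:** about 20.0 mm from the arm's height. The force reading (about 11 N in all, noisy to about 1 N) suggests 21 mm. The drop of the plate seen in the depth image also gives about 20 mm.
- **Position:** the cover centre is within about 1 mm of the box centre, and the tool is vertical to within 0.001 rad.
- **Pointer:** it looks to be between the two collars, but at about 3 pixels apart they give only a coarse check.
- **Bystanders:** the jar, tape, driver, meter and the blue and green look-alikes look unmoved.

**Disagreements:** the last depth fit of the plate showed a 0.02 rad slope. The one before it showed 0.003, so I take this as depth noise; either is under the 0.04 limit. A sideways force of about 2 to 3 N also built up during the press, and I left it uncorrected.

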